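# Run the gravity camera slider and settle it on the stop clip

## Task

Film the gliding shot: press the slider's release plunger fully down so that the camera carriage rolls off, and let it run untouched until its pointer has passed the first clip. Then catch the carriage by the post at its side and bring it so smoothly to rest, with its pointer at the tall stop clip, that the camera barely rocks on its springy mount and the carriage never runs into the rail's end. Finish while still holding it steady there, because it would roll on if let go; leave everything else on the desk alone.

Things in the scene. Friction and masses are not known exactly. Their poses are not given: they have to be found in the camera images.
- slider: Fixed camera slider: two aluminium tubes 700 mm long on two feet, tilted 0.046 rad. Origin on the table under mid-length; +z up, +y along the rails to the raised end, -x the robot's side. The carriage rolls towards -y, falling 46 mm per metre. Tube axes 95 mm above the table at mid-length. At the start the post stands at x -100, y +242 mm, its top 165 mm above the table.
- carriage (a joint): How far the camera carriage has rolled (m): 0 latched at the top, 0.50 on the lower end buffer, not to be hit. Carriage with camera nominally 1.0 kg (25 % less to 50 % more). Only gravity drives it (about 0.45 N along the rails); drag about 1.3 N s/m plus 0.15 N friction: it gathers speed over 0.6 to 1.2 s; free, it passes the stop clip at 0.13 to 0.3 m/s.
- camera (a joint): Rocking of the camera on its rubber mount (rad), 0 at rest, positive towards the raised end. Camera 200 g, 82 mm along the rail, 46 mm across, lens on the far side; pivot 36 mm above the tube axes, centre 50 mm above the pivot, swings at about 1.5 Hz, hardly damped. A sudden change of speed by 0.1 m/s rocks it about 0.1 rad; its own release by up to 0.07; more than 0.11 rad spoils the shot.
- post (a point): Top centre of the catch post: upright steel pin 16 mm thick, 45 mm tall, at the end of a flat side arm (12 mm thick) 100 mm from the rails' middle on the robot's side. Its upper 33 mm are free all round. A shut gripper in front of it (downhill) or a light grip can hold it. The deck's edge is 55 mm from the pin's axis; the camera's top is 55 mm above this point, its near side 77 mm away.
- pointer (a point): Base of the carriage's pointer, a small steel blade on the far side, 66 mm from the rails' middle, at the same place along the rail as the post. Axes: y along the rail uphill, x away from the robot.
- first_mark (a point): Point beside the first (short, 28 mm fin) clip on the far tube, on the line along which the pointer's base point travels; the pointer passes it when carriage is 0.11.
- stop_mark (a point): The same point at the tall (70 mm fin) stop clip further down; where along the rail the clip is clamped differs from run to run, 0.35 to 0.43 m down from the pointer's start. Axes as for pointer. The pointer is to stop at this point.
- plunger (a joint): Release plunger: 0 up (its tooth blocks the carriage's side arm), 0.022 m fully down; it moves straight down with about 3 N of friction, stays where it is left, and frees the carriage from about 0.012 m on.
- plunger_top (a point): Centre of the top of the plunger's round black cap, 34 mm wide, 140 mm from the rails' middle on the robot's side, 92 mm downhill of the post's start; 134 mm above the table when up. The moving post passes 40 mm beyond the cap's centre.
- mug: White mug, 80 mm wide, 95 mm tall, bystander; origin under its centre.
- oil: Small amber bottle, 44 mm wide, 110 mm tall, bystander; origin under its centre.
- lens_cap: Flat black lens cap, 60 mm wide, 12 mm thick, lying on the table in front of the slider, bystander.
- filter_case: Flat round black case, 72 mm wide, 22 mm thick, lying on the table under the rails, bystander.

How it is judged:
By the outcome, as a careful person would: the job done as asked, in the order asked, and still so for the second after the job is handed in, while the arm keeps its last pose, push and grip.
It also fails if it takes over 45 s, if anything falls off the work surface, if the arm or the gripper's body presses on something with over 40 N, if the wrist force passes 120 N, or if a joint passes its speed limit or range.

## Robot

A 6-joint arm with a two-finger parallel gripper is mounted at the origin on the work surface. World frame = base frame: x ahead of the robot, y to its left, z up, the work surface at z = 0. Lengths are in m, angles in rad, forces in N, time in s.
With the tool pointing down it reaches from about 0.3 to 0.75 m from the base axis. Payload 8.5 kg.
Tool frame: the origin (TCP) lies midway between the tips of the shut fingers; the grasp point (between the pads) lies 19 mm behind it (manip.hold_point_z is the z of the grasp point in the tool frame, in m); z points along the fingers, y is the line along which they close (so a half turn about z gives the same grasp; the last joint's range is limited). The gripper opens to 85 mm and grips with 20 to 120 N. Pads are 22 mm wide; open, the fingers measure 114 mm over their backs; the gripper's body (76 mm by 85 mm) begins 54 mm behind the grasp point. The pads swing forward as they close: fully open they stand 13 mm farther back than shut.
Start: joints at [1.098, 0.381, 1.297, -0, 1.464, -0.215], TCP at [0.14, 0.532, 0.231] pointing down, gripper open.
Joint ranges: [-3.11, 3.11], [-0.89, 2.33], [0.22, 2.48], [-1.42, 4.56], [0.17, 2.85], [-2.88, 2.88]. Speed limits (rad/s): [2.39, 2.39, 3.14, 3.14, 3.14, 3.14].

## Interface

Orientations are given as a rotation vector (axis times angle).
In Python, from cell import manip, viewer, job, spotter gives the robot as it stands. The module is installed in compiled form; this text tells all that it offers.
- The arm moves only by the tool step_arm, never from a script. Its argument "deltas" is a list of rows, each a list of 7 numbers: the shift along the world's x, y, z each as a share of 0.5 m, from -1 to 1, then the turn, a rotation vector about the world's x, y, z each as a share of 90 degrees, from -1 to 1, then the finger opening in mm, from 0 to 85.4. A call has 1 to 10 rows; each row shifts and turns the commanded pose from where the row before left it; what a row does not reach is not made up. A row lasts 1/8 s, in which the tool goes at most 62.5 mm and 10.7 degrees, less where a joint would pass 70% of its speed; a pose out of reach is approached as far as the arm can. A call with a number of a shift or a turn outside -1 to 1 is refused whole. A call with a gripper value outside its range is refused whole. The fingers move at their own pace and stop on an object; "newtons" is the grip in N (left out, the last holds). Time passes only in rows, so rows that do not move let the fingers close. It gives the time, the measured TCP pose, the force, the opening and the grip force at its end, in the units of the state.
- manip.observe(): the state, without advancing time (a new reading comes with each control period).
- viewer.grab_frame(name): name is "side" or "top"; returns a dict with "img" (400x640x3 uint8, red, green, blue), "z_map" (400x640 float32, m along the optical axis (not along the pixel's ray), 0 where there is no reading), "camera_matrix" (3x3 intrinsics, pixels), "xyz" and "orientation" of the camera in the world. Camera axes: x right, y down, z forward; pixel columns grow to the right and rows downward; lengths in m; the calibration is good to about 2 mm. A picture is of the moment at which its call begins.
- job.job_done(): hands the job in; it is judged then, once.
Trained networks look in a picture, given as the dict that the camera call returned (one of the last four; its "shot" number tells which), for a name from the list of things; names that differ only in an ending like _2 or _b are one class to them, and where a whole thing is asked for, a point or a joint stands for the part that bears it (a point fixed in the world has none). Each returns a list of dicts, best first, with "conf" (0 to 1); they miss things now and then, are a little off and sometimes report something else, mostly with a low value. They report only what shows in the picture. A call takes as long as a camera call.
- spotter.look_for(picture, label): "location" ([x, y, z] in m, in the coordinates of the camera as it stood for that picture, good to about 4 mm: the middle of the surface that is visible of it).
- spotter.regions_of(picture, label): "mask" (400x640 bool, what is visible of it).
- spotter.landmark_of(picture, label): "location" ([x, y, z] in m, in the coordinates of the camera as it stood for that picture, good to about 4 mm: a listed point, or the origin of a listed thing).
The state is a dict: "t": time; "qpos": joint angles; "joint_vel": joint speeds; "joint_torque": joint torques, N m; "tool_pos": TCP position; "orientation": TCP orientation; "wrist_force": force on the tool from outside, world axes, zero at the start; "wrist_torque": the same for the moment, N m; "opening": opening from 0.0 (shut) to 1.0 (fully open); "grip_force": force on a finger pad.
Only numpy, scipy, OpenCV 4.12 (cv2) and the standard library are available. Lean on these libraries where they do the work, as an engineer would, in place of code of your own. Each camera call takes 0.05 s, during which the arm holds its last target. There are 200 camera calls.

## Working session

There is one attempt and no reset: what is moved stays moved. The work goes in short steps, Python scripts to look and compute and a tool call to move; the robot and the scene stay as the last step left them, time stands still between calls to the robot, and variables do not carry over. Pictures are saved under pics/ and viewed, at most 10 in all, crops included, and the job is handed in when it is done.

Besides the shell and the picture viewer there is one more tool, called after "Request:" by a JSON object that holds its "api" and its "payload", one argument or row to a line. step_arm: Moves the arm, as the interface text tells. Its arguments: {"type":"object","properties":{"deltas":{"type":"array","items":{"type":"array","items":{"type":"number"}}},"newtons":{"type":"number"}},"required":["deltas"]}

```bash
mkdir -p pics; cat > h.py <<'E'
import numpy as np, cv2
from scipy.spatial.transform import Rotation as R
from cell import manip, viewer, job, spotter
def w(p,loc):
    o=np.array(p["orientation"],float)
    M=o if o.shape==(3,3) else R.from_rotvec(o).as_matrix()
    return M@np.array(loc)+np.array(p["xyz"])
def marks(names,cams=("side","top")):
    for c in cams:
        p=viewer.grab_frame(c)
        for n in names:
            for d in spotter.landmark_of(p,n)[:1]: print(c,n,w(p,d["location"]).round(4),round(d["conf"],2))
E
python3 - <<'E'
from h import *
s=manip.observe();print({k:np.round(v,3) for k,v in s.items()}, manip.hold_point_z)
for c in("side","top"):
    p=viewer.grab_frame(c);cv2.imwrite(f"pics/{c}0.png",p["img"][:,:,::-1]);print(c,np.round(p["xyz"],3),np.round(p["orientation"],3))
marks(["slider","post","pointer","first_mark","stop_mark","plunger_top","mug","oil","lens_cap","filter_case"])
E
```

```text
{'t': np.float64(0.0), 'qpos': array([ 1.098,  0.381,  1.298, -0.   ,  1.464, -0.215]), 'joint_vel': array([-0.   , -0.002,  0.001,  0.   ,  0.   ,  0.001]), 'joint_torque': array([ 0.0000e+00, -4.4847e+01, -2.3128e+01, -0.0000e+00,  5.0000e-03,
        0.0000e+00]), 'tool_pos': array([0.14 , 0.532, 0.231]), 'orientation': array([-4.040e-01, -3.115e+00,  2.000e-03]), 'wrist_force': array([-0.27 , -0.879,  0.156]), 'wrist_torque': array([ 0.018, -0.046,  0.015]), 'grip_force': np.float64(0.0), 'opening': np.float64(1.001)} -0.0187
side [-0.208 -0.781  0.979] [-2.121  0.83  -0.41 ]
top [ 0.405 -0.017  1.113] [-2.151  2.151 -0.11 ]
side slider [0.6169 0.0681 0.0046] 0.58
side post [0.5122 0.3057 0.167 ] 0.88
side pointer [0.6796 0.3103 0.1252] 0.75
side first_mark [0.6782 0.2086 0.1247] 0.47
side stop_mark [ 0.6808 -0.0448  0.1121] 0.65
side plunger_top [0.4761 0.2156 0.1377] 0.5
side mug [ 0.2945  0.3561 -0.0011] 0.59
side lens_cap [0.6744 0.2057 0.1252] 0.72
side filter_case [ 0.6167 -0.0154 -0.0009] 0.52
top slider [ 0.6221  0.0734 -0.0037] 0.85
top post [0.5101 0.3081 0.1636] 0.58
top pointer [0.672  0.3128 0.1259] 0.8
top first_mark [0.5105 0.3065 0.162 ] 0.69
top stop_mark [0.5092 0.3071 0.164 ] 0.6
top plunger_top [0.4712 0.2118 0.134 ] 0.97
top mug [ 0.2959  0.3487 -0.0037] 0.79
top oil [ 2.816e-01 -3.887e-01  1.000e-04] 0.9
top lens_cap [ 0.462  -0.1392 -0.0047] 0.55
top filter_case [ 0.6142 -0.0151 -0.0007] 0.61
```

View pics/side0.png

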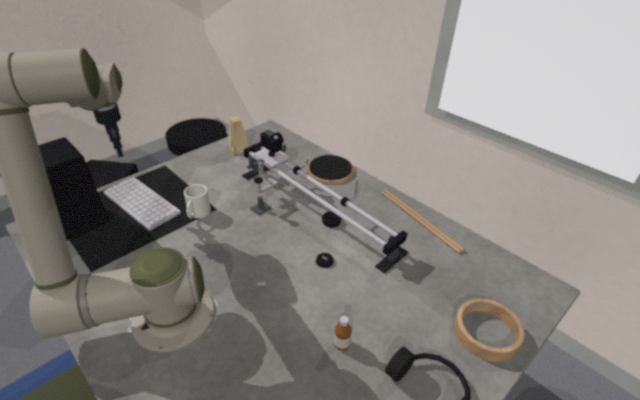

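View pics/top0.png

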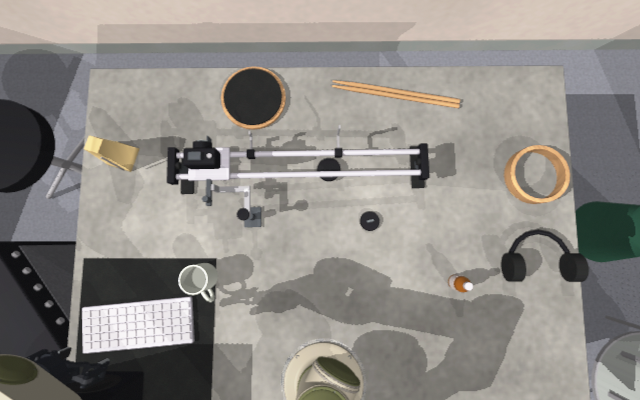

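The pictures show the slider with its carriage at the raised end (top view about (205,160)). The plunger is at (245,213), the clips are at (251,153) and (338,152), and the lens cap (370,221) and filter case (328,170) are clear of the post's path. I'll refine the measurements next.

```bash
python3 - <<'E'
from h import *
from collections import defaultdict
D=defaultdict(list)
for i in range(6):
  for c in("side","top"):
    p=viewer.grab_frame(c)
    for n in ["slider","post","pointer","first_mark","stop_mark","plunger_top"]:
        for d in spotter.landmark_of(p,n)[:1]: D[n,c].append(w(p,d["location"]))
for k,v in D.items(): print(k,len(v),np.median(v,0).round(4),np.std(v,0).round(4))
p=viewer.grab_frame("top")
cv2.imwrite("pics/topc.png",cv2.resize(p["img"][120:235,160:440,::-1],None,fx=2.85,fy=2.85,interpolation=cv2.INTER_CUBIC))
# cloud
K=np.array(p["camera_matrix"]);z=p["z_map"];v,u=np.mgrid[:400,:640]
P=np.stack([(u-K[0,2])/K[0,0]*z,(v-K[1,2])/K[1,1]*z,z],-1).reshape(-1,3)
W=(P@R.from_rotvec(p["orientation"]).as_matrix().T+p["xyz"]).reshape(400,640,3)
np.save("W.npy",W)
m=(W[...,2]>.08)&(W[...,2]<.125)&(W[...,1]>-.2)&(W[...,1]<.2)
for lo,hi in((.54,.62),(.62,.70)):
    q=W[m&(W[...,0]>lo)&(W[...,0]<hi)]
    b=np.arange(-.2,.2,.04)
    print([(round(float(y),2),*np.median(q[(q[:,1]>y)&(q[:,1]<y+.04)],0).round(4)) for y in b if ((q[:,1]>y)&(q[:,1]<y+.04)).sum()>3])
m=(W[...,2]>.12)&(W[...,1]<.23)&(W[...,1]>-.15)&(W[...,0]>.6)&(W[...,0]<.8)
print(W[m].round(3).tolist()[:60])
E
```

```text
('slider', 'side') 6 [0.6185 0.0651 0.0044] [0.0016 0.0021 0.0009]
('post', 'side') 6 [0.5129 0.3064 0.1644] [0.0014 0.001  0.0015]
('pointer', 'side') 6 [0.6778 0.3111 0.125 ] [0.0018 0.0016 0.0006]
('first_mark', 'side') 6 [0.6771 0.2083 0.1239] [0.0625 0.038  0.0161]
('stop_mark', 'side') 6 [ 0.6817 -0.0416  0.1109] [0.08   0.1428 0.042 ]
('plunger_top', 'side') 5 [0.4732 0.215  0.136 ] [0.0012 0.0008 0.0006]
('slider', 'top') 6 [ 0.6159  0.069  -0.0035] [0.0579 0.0782 0.0014]
('post', 'top') 6 [0.5118 0.3069 0.1627] [0.0013 0.0016 0.001 ]
('pointer', 'top') 6 [0.6715 0.3117 0.1257] [0.001  0.0017 0.0014]
('first_mark', 'top') 6 [0.6784 0.2018 0.1202] [0.1436 0.0558 0.046 ]
('stop_mark', 'top') 6 [ 0.6847 -0.0439  0.1101] [0.065  0.1307 0.0197]
('plunger_top', 'top') 6 [0.4708 0.2103 0.1348] [0.0007 0.001  0.0013]
[(-0.2, np.float64(0.5913), np.float64(-0.1804), np.float64(0.0882)), (-0.16, np.float64(0.5892), np.float64(-0.1405), np.float64(0.0904)), (-0.12, np.float64(0.589), np.float64(-0.1018), np.float64(0.0918)), (-0.08, np.float64(0.5878), np.float64(-0.0598), np.float64(0.
[... 933 characters left out ...]
(0.1016), np.float64(0.1018)), (0.12, np.float64(0.6413), np.float64(0.1405), np.float64(0.1027)), (0.16, np.float64(0.6416), np.float64(0.183), np.float64(0.106))]
[[0.705, -0.042, 0.161], [0.707, -0.045, 0.156], [0.704, -0.042, 0.156], [0.702, -0.045, 0.161], [0.701, -0.042, 0.158], [0.7, -0.045, 0.16], [0.698, -0.042, 0.157], [0.698, -0.045, 0.158], [0.706, -0.04, 0.123], [0.698, -0.042, 0.149], [0.699, -0.045, 0.146], [0.704, -0.04, 0.121], [0.698, -0.043, 0.138], [0.699, -0.045, 0.137], [0.7, 0.204, 0.128], [0.7, 0.202, 0.126], [0.697, -0.043, 0.133], [0.698, 0.205, 0.125], [0.696, 0.201, 0.129], [0.694, 0.204, 0.127], [0.694, 0.201, 0.127], [0.692, 0.204, 0.126], [0.692, 0.202, 0.125]]
```

View pics/topc.png

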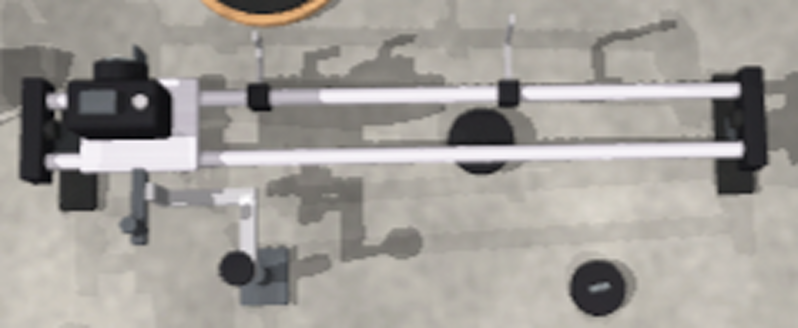

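Request:
{"api": "step_arm", "payload": {
  "deltas": [
    [0.073,-0.071,0,0,0,-0.091,0],
    [0.073,-0.071,0,0,0,-0.091,0],
    [0.073,-0.071,0,0,0,-0.091,0],
    [0.073,-0.071,0,0,0,-0.091,0],
    [0.073,-0.071,0,0,0,-0.091,0],
    [0.073,-0.071,0,0,0,-0.091,0],
    [0.073,-0.071,0,0,0,-0.091,0],
    [0.073,-0.071,0,0,0,-0.091,0],
    [0.072,-0.072,-0.06,0,0,-0.091,0],
    [0,0,0,0,0,0,0]
  ],
  "newtons": 20
}}

```text
t: 6.7
tool_pos: [0.4693, 0.2095, 0.1993]
orientation: [-2.196, -2.244, 0.005]
wrist_force: [-0.1, 0.3, -0.5]
opening: -0.0
grip_force: 0.0
```

Request:
{"api": "step_arm", "payload": {
  "deltas": [
    [0,0,0,0,0,0,0]
  ]
}}

```text
t: 6.82
tool_pos: [0.468, 0.2121, 0.2016]
orientation: [-2.191, -2.251, -0.0]
wrist_force: [-0.2, -0.3, 0.5]
opening: -0.001
grip_force: 0.0
```

Request:
{"api": "step_arm", "payload": {
  "deltas": [
    [0.001,-0.05,0,0,0,0,0]
  ]
}}

```text
t: 6.95
tool_pos: [0.4681, 0.1884, 0.2022]
orientation: [2.186, 2.255, 0.002]
wrist_force: [0.4, -0.1, 0.2]
opening: 0.001
grip_force: 0.0
```

Request:
{"api": "step_arm", "payload": {
  "deltas": [
    [0.001,-0.05,0,0,0,0,0]
  ]
}}

```text
t: 7.08
tool_pos: [0.4686, 0.1626, 0.2023]
orientation: [2.187, 2.254, 0.002]
wrist_force: [-0.5, -0.1, 0.5]
opening: 0.0
grip_force: 0.0
```

```bash
python3 - <<'E'
from h import *
s=manip.observe();print({k:np.round(v,3) for k,v in s.items()})
E
```

```text
{'t': np.float64(7.075), 'qpos': array([0.095, 0.311, 1.495, 0.   , 1.335, 0.065]), 'joint_vel': array([-0.416, -0.113,  0.169, -0.   , -0.057, -0.407]), 'joint_torque': array([ 3.2220e+00, -3.9014e+01, -2.2016e+01,  2.6000e-02,  1.0200e-01,
        5.5400e-01]), 'tool_pos': array([0.469, 0.163, 0.202]), 'orientation': array([2.187e+00, 2.254e+00, 2.000e-03]), 'wrist_force': array([-0.531, -0.112,  0.487]), 'wrist_torque': array([-0.042, -0.018, -0.009]), 'grip_force': np.float64(0.0), 'opening': np.float64(0.0)}
```

Request:
{"api": "step_arm", "payload": {
  "deltas": [
    [0.001,-0.05,0,0,0,0,0]
  ]
}}

```text
t: 7.2
tool_pos: [0.4692, 0.1374, 0.2024]
orientation: [2.187, 2.253, 0.002]
wrist_force: [0.3, -0.9, -1.1]
opening: 0.003
grip_force: 0.0
```

Request:
{"api": "step_arm", "payload": {
  "deltas": [
    [0,0,0,0,0,0,0]
  ]
}}

```text
t: 7.32
tool_pos: [0.4694, 0.137, 0.2023]
orientation: [2.191, 2.25, 0.002]
wrist_force: [-0.1, 0.5, 0.8]
opening: 0.003
grip_force: 0.0
```

Request:
{"api": "step_arm", "payload": {
  "deltas": [
    [-0.003,0.15,0,0,0,0,0],
    [0,0,0,0,0,0,0],
    [0,0,0,0,0,0,0]
  ]
}}

```text
t: 7.7
tool_pos: [0.468, 0.2004, 0.2016]
orientation: [2.189, 2.253, 0.001]
wrist_force: [0.4, 0.2, 0.2]
opening: 0.0
grip_force: 0.0
```

```bash
cat >> h.py <<'E'
TH=.026
def cloud(p):
    K=np.array(p["camera_matrix"]);z=p["z_map"];v,u=np.mgrid[:400,:640]
    P=np.stack([(u-K[0,2])/K[0,0]*z,(v-K[1,2])/K[1,1]*z,z],-1)
    return P@R.from_rotvec(p["orientation"]).as_matrix().T+p["xyz"]
def S(q): return q[...,1]-TH*q[...,0]
def edge(p):
    """downhill deck edge: s, averaged over image rows (top camera)"""
    W=cloud(p);d=W[...,0]+TH*(W[...,1]-.02)   # across-rail coordinate
    m=(W[...,2]>.108)&(W[...,2]<.145)&(abs(d-.612)<.02)&(W[...,1]>-.2)&(W[...,1]<.35)
    e=[S(W[r][m[r]]).min() for r in range(400) if m[r].sum()>2]
    return (np.median(e),np.mean(e),len(e),np.median(W[m][:,2])) if e else None
E
python3 - <<'E'
from h import *
for i in range(3):
    p=viewer.grab_frame("top");print(edge(p))
W=cloud(p)
for r in (160,165,170,176): print(r,[tuple(W[r,c].round(3)) for c in range(216,236,2)])
print(manip.observe()["tool_pos"],p["camera_matrix"][0])
E
```

```text
(np.float64(0.24027988476094658), np.float64(0.23997716946593323), 16, np.float64(0.12909105645890262))
(np.float64(0.24060352176124516), np.float64(0.24064702342814287), 15, np.float64(0.12928160611965356))
(np.float64(0.24036930197227882), np.float64(0.24041748599774138), 15, np.float64(0.12929342132864635))
160 [(np.float64(0.602), np.float64(0.265), np.float64(0.206)), (np.float64(0.607), np.float64(0.267), np.float64(0.182)), (np.float64(0.619), np.float64(0.28), np.float64(0.124)), (np.float64(0.618), np.float64(0.272), np.float64(0.132)), (np.float64(0.619), np.float64(0.268), np.float64(0.128)), (np.float64(0.619), np.float64(0.262), np.float64(0.128)), (np.float64(0.619), np.float64(0.257), np.float64(0.127)), (np.float64(0.646), np.float64(0.286), np.float64(0.0)), (np.float64(0.647), np.float64(0.28), np.float64(-0.002)), (np.float64(0.405), np.float64(-0.017), np.float64(1.113))]
165 [(np.float64(0.591), np.float64(0.268), np.float64(0.196)), (np.float64(0.595), np.float64(0.268), np.float64(0.179)), (np.float64(0.604), np.float64(0.277), np.float64(0.132)), (np.float64(0
[... 964 characters left out ...]
t64(0.272), np.float64(0.001))]
176 [(np.float64(0.574), np.float64(0.287), np.float64(0.13)), (np.float64(0.574), np.float64(0.281), np.float64(0.131)), (np.float64(0.574), np.float64(0.276), np.float64(0.131)), (np.float64(0.574), np.float64(0.271), np.float64(0.131)), (np.float64(0.574), np.float64(0.265), np.float64(0.131)), (np.float64(0.513), np.float64(0.16), np.float64(0.484)), (np.float64(0.513), np.float64(0.156), np.float64(0.485)), (np.float64(0.513), np.float64(0.153), np.float64(0.487)), (np.float64(0.513), np.float64(0.149), np.float64(0.486)), (np.float64(0.513), np.float64(0.146), np.float64(0.485))]
[0.4684195  0.1990125  0.20151593] [370.61099803   0.         321.96547558]
```

```bash
cat > track.py <<'E'
from h import *
import sys
from scipy.optimize import least_squares
tp=float(sys.argv[1]); lim=float(sys.argv[2]); D=float(sys.argv[3])
T=[];X=[]
for i in range(18):
    t=float(manip.observe()["t"]);p=viewer.grab_frame("top");e=edge(p)
    if e: T.append(t);X.append(.2404-e[1])
    if X and X[-1]>lim: break
T=np.array(T);X=np.array(X)
def pos(q,t):
    t0,vt,a0=q;u=np.maximum(t-t0,0);tau=vt/a0;return vt*(u-tau*(1-np.exp(-u/tau)))
pr=np.array([tp,.22,.3]);sg=np.array([.06,.06,.06])
r=least_squares(lambda q:np.r_[(pos(q,T)-X)/.0015,(q-pr)/sg],pr)
q=r.x;print("fit",q.round(3),"res mm",((pos(q,T)-X)*1e3).round(1));print(T.round(3),X.round(4))
s=manip.observe();now=float(s["t"]);tcp=np.array(s["tool_pos"]);g=.2935-.019-S(tcp)
print("now",now,"tcp",tcp.round(4),"g",g.round(4))
k=np.arange(0,17);c=pos(q,now+k*.125);print("c",c.round(3));v=np.diff(c)/.125;print("v",v.round(3))
# plan: wait n rows, ramp v/3 2v/3, then v-.02 x2, then linear stop at D
best=[]
for n in range(1,9):
    steps=[0]*n+[v[n]*.125*.35,v[n+1]*.125*.75]
    gap=c[n+2]-g-sum(steps)   # negative: carriage still behind
    print(n,"gap after ramp mm",(-gap*1e3).round(1))
    if -gap>.002: best=(n,steps,-gap)
n,steps,gap=best
vc=(v[n+2]+v[n+3])/2-.02
steps=steps+[vc*.125]*2
rem=D-g-sum(steps);N=int(round(2*rem/(vc*.125)))-1
dec=vc*(1-np.arange(1,N+1)/(N+1))*.125;dec*=rem/dec.sum()
steps=np.r_[steps,dec];print("n",n,"gap",gap.round(4),"steps mm",(steps*1e3).round(1),"dec ratio",(rem/(vc*.125*N/2)).round(3),"end g",(g+steps.sum()).round(4))
print("share",(-steps/.5).round(4))
E
python3 -m py_compile track.py; rm -r __pycache__ 2>/dev/null; true
```

Request:
{"api": "step_arm", "payload": {
  "deltas": [
    [0.002,0.026,-0.06,0,0,0,0],
    [0,0,-0.065,0,0,0,0],
    [0,0,0,0,0,0,0],
    [0,0,0,0,0,0,0]
  ]
}}

```text
t: 8.35
tool_pos: [0.4702, 0.212, 0.1401]
orientation: [2.192, 2.249, 0.002]
wrist_force: [-0.9, -0.1, 1.0]
opening: 0.002
grip_force: 0.0
```

```bash
python3 - <<'E'
from h import *
s=manip.observe();print(s["t"],s["tool_pos"],s["wrist_force"])
p=viewer.grab_frame("top");print(edge(p))
p=viewer.grab_frame("side");K=p["camera_matrix"]
cv2.imwrite("pics/s1.png",cv2.resize(p["img"][110:260,210:360,::-1],None,fx=4,fy=4,interpolation=cv2.INTER_CUBIC))
E
```

```text
8.35 [0.47015628 0.21201447 0.14005943] [-0.90953893 -0.13887148  0.96232368]
(np.float64(0.24019667802799585), np.float64(0.24121210448963662), 15, np.float64(0.12945529573246006))
```

View pics/s1.png

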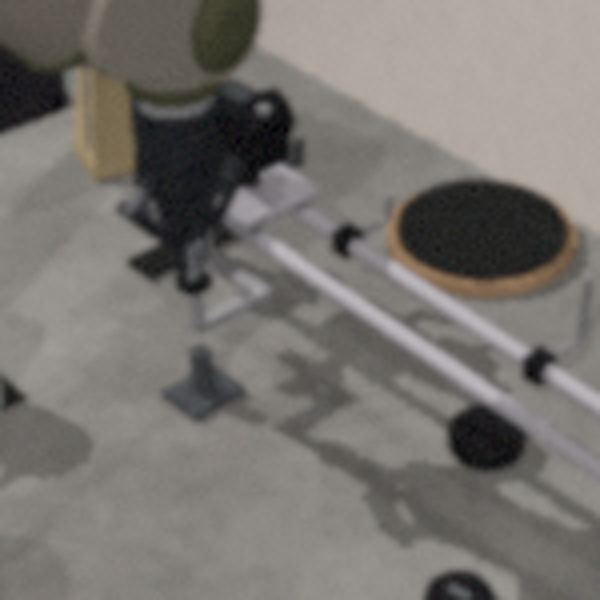

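The shut fingers (190,270) stand over the cap (195,285). Pressing now.

Request:
{"api": "step_arm", "payload": {
  "deltas": [
    [0,0,-0.056,0,0,0,0],
    [0,0,-0.003,0,0,0,0]
  ]
}}

```text
t: 8.7
tool_pos: [0.4714, 0.2126, 0.1119]
orientation: [2.19, 2.248, 0.009]
wrist_force: [-1.1, 1.2, 16.3]
opening: -0.001
grip_force: 8.2
```

Request:
{"api": "step_arm", "payload": {
  "deltas": [
    [0,-0.02,0.048,0,0,0,0],
    [0,-0.1,0,0,0,0,0],
    [-0.002,-0.092,-0.007,0,0,0,0]
  ]
}}

```text
t: 9.07
tool_pos: [0.469, 0.1051, 0.1312]
orientation: [2.189, 2.25, 0.003]
wrist_force: [0.4, 0.0, 0.4]
opening: -0.004
grip_force: 0.0
```

```bash
python3 track.py 8.53 0.112 0.355
```

```text
fit [8.598 0.292 0.32 ] res mm [ 0.  -2.1 -0.2  1.5  0.9  2.1  2.8 -2.8 -1.1 -0.5 -0.9  0.5]
[9.075 9.125 9.175 9.225 9.275 9.325 9.375 9.425 9.475 9.525 9.575 9.625] [0.0308 0.0391 0.0438 0.0491 0.0572 0.0638 0.0713 0.0855 0.0926 0.1011
 0.111  0.1193]
now 9.675 tcp [0.4684 0.1068 0.1298] g 0.1799
c [0.13  0.156 0.183 0.212 0.241 0.272 0.303 0.335 0.367 0.4   0.433 0.467
 0.501 0.536 0.571 0.605 0.641]
v [0.208 0.219 0.228 0.236 0.243 0.25  0.255 0.26  0.264 0.267 0.27  0.273
 0.275 0.278 0.279 0.281]
1 gap after ramp mm -0.8
2 gap after ramp mm -29.2
3 gap after ramp mm -58.6
4 gap after ramp mm -88.9
5 gap after ramp mm -120.0
6 gap after ramp mm -151.8
7 gap after ramp mm -184.1
8 gap after ramp mm -217.0Traceback (most recent call last):
  File "track.py", line 26, in <module>
    n,steps,gap=best
    ^^^^^^^^^^^
ValueError: not enough values to unpack (expected 3, got 0)
```

Request:
{"api": "step_arm", "payload": {
  "deltas": [
    [0.094,0,0,0,0,0,0],
    [0.0005,-0.018,-0.0008,0,0,0,0],
    [0.0013,-0.049,-0.0023,0,0,0,0],
    [0.0013,-0.05,-0.0023,0,0,0,0],
    [0.0012,-0.047,-0.0022,0,0,0,0],
    [0.0011,-0.043,-0.002,0,0,0,0],
    [0.001,-0.038,-0.0017,0,0,0,0],
    [0.0009,-0.033,-0.0015,0,0,0,0],
    [0.0007,-0.027,-0.0012,0,0,0,0],
    [0.0005,-0.021,-0.001,0,0,0,0]
  ]
}}

```text
t: 10.92
tool_pos: [0.5197, -0.0574, 0.1223]
orientation: [-2.192, -2.251, -0.0]
wrist_force: [-0.6, 0.2, -0.1]
opening: -0.002
grip_force: 0.0
```

Request:
{"api": "step_arm", "payload": {
  "deltas": [
    [0.0004,-0.014,-0.0006,0,0,0,0],
    [0.0002,-0.007,-0.0003,0,0,0,0],
    [0,-0.002,0,0,0,0,0],
    [0,0,0,0,0,0,0],
    [0,0,0,0,0,0,0],
    [0,0,0,0,0,0,0]
  ]
}}

```text
t: 11.68
tool_pos: [0.52, -0.068, 0.1219]
orientation: [-2.192, -2.251, -0.0]
wrist_force: [-0.6, -0.5, 0.8]
opening: -0.001
grip_force: 0.2
```

```bash
python3 - <<'E'
from h import *
s=manip.observe();tcp=np.array(s["tool_pos"]);print(s["t"],tcp.round(4),np.round(s["wrist_force"],1),"g",.2745-S(tcp))
for i in range(3): marks(["pointer","post","stop_mark"])
p=viewer.grab_frame("top");print("edge",edge(p));cv2.imwrite("pics/e1.png",cv2.resize(p["img"][110:220,160:440,::-1],None,fx=2.85,fy=2.85,interpolation=cv2.INTER_CUBIC))
p=viewer.grab_frame("side");cv2.imwrite("pics/e2.png",cv2.resize(p["img"][120:270,240:420,::-1],None,fx=4,fy=4,interpolation=cv2.INTER_CUBIC))
E
```

```text
11.675 [ 0.52   -0.068   0.1219] [-0.6 -0.5  0.8] g 0.3560401627312183
side pointer [ 0.6831 -0.046   0.1112] 0.89
side post [ 0.5222 -0.0475  0.1485] 0.64
side stop_mark [ 0.6157 -0.0144  0.    ] 0.63
top pointer [ 0.6795 -0.0443  0.1055] 0.59
top stop_mark [ 0.6828 -0.0454  0.1083] 0.61
side pointer [ 0.6842 -0.0476  0.1105] 0.79
side post [ 0.5204 -0.0504  0.1472] 0.85
side stop_mark [ 0.6807 -0.0402  0.1103] 0.5
top pointer [ 0.6826 -0.0446  0.1082] 0.84
top stop_mark [ 0.6825 -0.0453  0.1105] 0.4
side pointer [ 0.6875 -0.0447  0.1072] 0.66
side post [ 0.5188 -0.0507  0.1508] 0.77
side stop_mark [ 0.6841 -0.0415  0.1095] 0.52
top pointer [ 0.6837 -0.0433  0.1095] 0.65
top stop_mark [ 0.6836 -0.044   0.1087] 0.51
edge (np.float64(-0.019040380863021004), np.float64(-0.03308949189348777), 14, np.float64(0.11454214900641063))
```

View pics/e1.png

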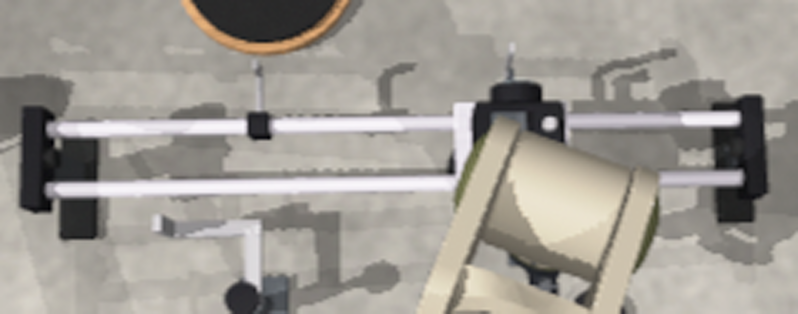

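View pics/e2.png

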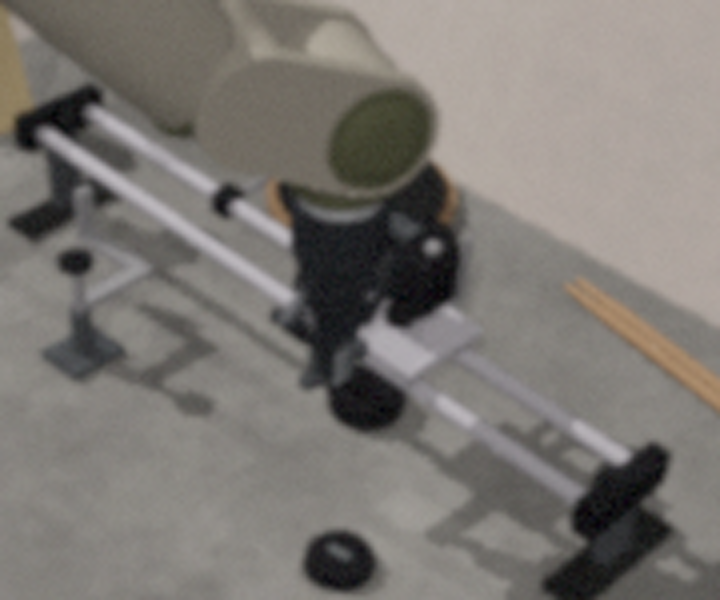

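The shut gripper is holding the carriage. In the top view the pointer's y (-0.044) matches the stop mark's (-0.045), and the tall fin at (510,60) is level with the camera's middle. The side view's mark reading is less trustworthy: it also put the first mark about 7 mm too far uphill.

```bash
python3 -c "
from cell import job
print(job.job_done())"
```

```text
the job is handed in; nothing more can be done
None
```

The job is handed in: I pressed the plunger fully down, let the carriage run free past the first clip, then caught it smoothly and held it with the shut gripper, its pointer within about 1 mm of the stop clip by the top camera; the side camera put it about 5 mm past, and I did not measure the camera's rocking.

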